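# Feed a beeswax bar into the wax melter under its sprung flap

## Task

Feed the yellow wax bar into the wax melter: press the red pedal beside the feed tray down with one fingertip and keep it down, so that the spring-closed red flap stays open, and meanwhile push the bar along the tray with the other fingertip, under the flap, until it is completely inside. Then draw back and let the flap spring fully shut behind it. Only push the bar: do not pick it up or let the flap jam against it or come down on it, and leave the things standing around the melter alone.

Things in the scene. Friction and masses are not known exactly. Their poses are not given: they have to be found in the camera images.
- melter: Fixed white and steel wax melter, 370 x 110 mm. Origin on the table under the middle of its mouth; +x = feeding direction, into the mouth, roughly to the robot's left (world +y); +y (pedal side) towards the robot; z up. Chamber: x = 10 to 150, 68 mm wide inside, outside y = -46 to 46, 92 mm tall, open on top. Behind it, to x = 220, a head 92 mm tall with a knob.
- tray (a point): Point on the feed tray's floor, at melter x = -75, y = 0, 40 mm above the table. The steel tray runs from x = -150 to the mouth at x = 0 and its floor goes on level inside the chamber. Two rails 12 mm high, 60 mm apart inside (y = -30 to 30), 4 mm thick.
- mouth (a point): Middle of the mouth's lower edge (melter x = 0, y = 0, on the tray floor). The opened shutter stands above it in the plane x = 0 to 4, up to 90 mm over the tray floor; the chamber's front edge at x = 10 is 36 to 52 mm over it. So to push the bar past the shutter the finger must slant forward, about 40 degrees, its tip leading about 10 mm in under the shutter.
- flap (a joint): Angle of the red see-saw flap (rad): 0 shut, grows as the pedal is pressed, stop at 0.87. Beyond its shaft, a 4 mm thick shutter closes the mouth (y = -32 to 30, from 3 mm over the tray floor). At 0.785 the shutter's lowest corner (y = 22) is 27 mm over the tray floor, at 0.65 23 mm; its lower edge rises towards -y. The spring takes about 1.5 N on the pedal at first, 4 N when level.
- shaft (a point): Point on the flap's shaft, level with the mouth: melter x = 0, y = 55, 65 mm above the table. The shaft, 8 mm thick, runs parallel to melter x from x = -147 to 18, between the tray and the pedal, and stays where it is.
- pedal (a point): Middle of the top of the pedal, a red strip of the flap, 170 mm along melter x (-145 to 25), 34 mm wide. Flap shut: it slopes 45 degrees, top from y = 87, 66 mm above the table, up to y = 111, 90 mm. At 0.785 it is level, y = 78 to 112, top 3 mm over the tray floor's level: one fingertip on it and one just over the tray floor, 100 mm apart, keep the flap open at any x.
- wax: Yellow beeswax bar, loose on the feed tray, 60 mm (x) x 50 mm (y) x 20 mm high, about 80 g. Origin: centre of its underside; x along its length, about along melter x. It is wholly inside when its rear face is past the shutter (origin beyond melter x = 35).
- tape: Roll of black tape lying flat, 90 mm across, 25 mm high; origin: centre of its underside. To be left alone.
- honey: Jar of honey, 64 mm across, 85 mm tall; origin: centre of its underside. To be left alone.
- spool: Wooden spool of copper frame wire standing, 60 mm across, 45 mm tall; origin: centre of its underside. To be left alone.
- cage: Wooden queen cage, 75 x 35 x 20 mm; origin: centre of its underside. To be left alone.

How it is judged (in metres and radians):
On the way, in this order (a step that is already met when the one before it is completed fails the run):
1. a fingertip holds the pedal down and the flap open while the bar is still outside on the tray (value of joint flap above 0.55 rad and contact force between the fingers and flap above 0.5 N and x of wax in the frame of melter below -0.028 m), for 0.2 s.
2. the flap still held open by the fingers, the fingers push the bar as it passes under the flap (value of joint flap above 0.5 rad and contact force between the fingers and flap above 0.5 N and contact force between the fingers and wax above 0.02 N and x of wax in the frame of melter between -0.015 and 0.034 m), for 0.1 s.
At the end, for the whole second after the job is handed in: The wax bar lies flat and still on the chamber floor, its rear face past the shutter (origin beyond melter x = 35 mm), and the flap is shut (below 0.05 rad) (x of wax in the frame of melter between 0.035 and 0.12 m and y of wax in the frame of melter between -0.015 and 0.015 m and height (world z) of wax between 0.035 and 0.046 m and angle between wax's own z axis and vertical below 0.1 rad and linear speed of wax below 0.01 m/s and value of joint flap below 0.05 rad); the robot touches nothing.
It fails at once if the bar is lifted off the tray (by more than 10 mm) or tipped (height (world z) of wax above 0.05 m or angle between wax's own z axis and vertical above 0.35 rad or height (world z) of wax below 0.03 m).
It fails at once if the bar is jammed against the flap or the flap comes down on it (over 1 N) (contact force between wax and flap above 1 N).
It fails at once if a bystander is moved more than 15 mm (distance of any of tape, honey, spool, cage from where it was at the start of the episode above 0.015 m).
It also fails if it takes over 46 s, if anything falls off the work surface, if the arm or the gripper's body presses on something with over 40 N, if the wrist force passes 120 N, or if a joint passes its speed limit or range.

## Robot

A 6-joint arm with a two-finger parallel gripper is mounted at the origin on the work surface. World frame = base frame: x ahead of the robot, y to its left, z up, the work surface at z = 0. Lengths are in m, angles in degrees, forces in N, time in s.
With the tool pointing down it reaches from about 0.2 to 0.875 m from the base axis. Payload 3.4 kg.
Tool frame: the origin (TCP) lies midway between the tips of the shut fingers; the grasp point (between the pads) lies 19 mm behind it (r.pinch_z is the distance from the TCP to the grasp point, in m); z points along the fingers, y is the line along which they close (so a half turn about z gives the same grasp; the last joint's range is limited). The gripper opens to 94 mm and grips with 3 to 60 N. Pads are 16 mm wide; open, the fingers measure 119 mm over their backs; the gripper's body (75 mm by 177 mm) begins 78 mm behind the grasp point.
Start: joints at [-73.281, 15.808, 86.224, -0, 77.962, -6.933], TCP at [0.231, -0.527, 0.205] pointing down, gripper open.
Joint ranges: [-165.64, 165.64], [-43.16, 119.46], [12.63, 154.43], [-67.54, 247.53], [6.08, 155.33], [-154.97, 154.97]. Speed limits (degrees/s): [147.25, 147.25, 180, 180, 180, 180].

## Interface

Orientations are given as a 3x3 rotation matrix whose columns are the frame's x, y, z axes.
In Python, from rig import r gives the robot as it stands.
- The arm moves only by the tool jog_arm, called after ">>>" as name(argument=value, ...), one argument or row to a line, values as JSON. Schema: {"type":"object","properties":{"deltas":{"type":"array","items":{"type":"array","items":{"type":"array","items":{"type":"number"},"minItems":7,"maxItems":7},"minItems":1,"maxItems":8},"minItems":1,"maxItems":1},"clamp_n":{"type":"number"},"only":{"type":"string"},"quiet":{"type":"boolean"},"lines":{"type":"string"}},"required":["deltas"],"additionalProperties":false}. deltas is a list that holds a single list of rows (three levels of brackets), with 1 to 8 rows, each of 7 numbers: the finger opening in m, then dx, dy, dz in units of 5 mm, then a rotation vector rx, ry, rz in units of 2 degrees; each row is the pose to reach, as a shift and turn from the pose commanded when the call began, along the tool's axes at that moment; what a row does not reach only later rows make up. A row lasts 1/12 s, in which the tool goes at most 0.0417 m and 7.16 degrees, less where a joint would pass 70% of its speed; a pose out of reach is approached as far as the arm can. The fingers move at their own pace and stop on an object; clamp_n is the grip in N (left out, the last holds). Time passes only in rows, so rows that do not move let the fingers close. The tool returns the time, the measured TCP pose, the force, the opening and the grip force at its end. only (a regular expression) keeps the lines of the reply that match it, lines (a string "A,B") keeps lines A to B, and quiet returns only ok. Input that does not fit is refused with a message, and nothing moves.
- r.observe(): the state, without advancing time (a new reading comes with each control period).
- r.snapshot(name): name is "scene" or "top" or "wrist"; returns the picture (420x560x3 uint8, red, green, blue); there is no depth.
- r.camera_model(name): a dict with "intrinsics" (3x3 intrinsics, pixels), "extrinsics" (4x4, takes a point from world to camera coordinates); the wrist camera has in their place "hand_eye" (4x4, takes a point from camera to tool coordinates, whose origin is the TCP and whose axes are the flange's). Camera axes: x right, y down, z forward; pixel columns grow to the right and rows downward; lengths in m; the calibration is good to about 2 mm. A picture is of the moment at which its call begins: read the wrist's pose just before it. camera_model takes no time and is no camera call.
- r.hand_in(): hands the job in; it is judged then, once.
The state is a dict: "clock": time; "joints": joint angles; "joint_vel": joint speeds; "joint_efforts": joint torques, N m; "tool_pos": TCP position; "orientation": TCP orientation; "contact_force": force on the tool from outside, world axes, zero at the start; "moment": the same for the moment, N m; "width": finger opening in m; "grasp_force": force on a finger pad.
Only numpy, scipy, OpenCV 4.12 (cv2) and the standard library are available. Lean on these libraries where they do the work, as an engineer would, in place of code of your own. Each camera call takes 0.05 s, during which the arm holds its last target. There are 200 camera calls.

## Working session

There is one attempt and no reset: what is moved stays moved. The work goes in short steps, Python scripts to look and compute and a tool call to move; the robot and the scene stay as the last step left them, time stands still between calls to the robot, and variables do not carry over. Pictures are saved under pics/ and viewed, at most 11 in all, crops included, and the job is handed in when it is done.

```bash
ls; mkdir -p pics; python3 - <<'E'
from rig import r
import cv2,numpy as np
np.set_printoptions(precision=4,suppress=True)
for n in ("scene","top"):
    im=r.snapshot(n); cv2.imwrite(f"pics/{n}0.png",im[:,:,::-1])
    c=r.camera_model(n); print(n,c["intrinsics"],c["extrinsics"])
print(r.camera_model("wrist"))
o=r.observe(); print(o["clock"],o["tool_pos"],o["orientation"],o["width"],o["contact_force"])
E
```

```text
pics
rig.py
scene [[383.4078   0.     277.0204]
 [  0.     383.4078 206.712 ]
 [  0.       0.       1.    ]] [[-0.485   0.8744  0.0135  0.2736]
 [ 0.5209  0.3013 -0.7987 -0.2732]
 [-0.7024 -0.3803 -0.6016  1.1776]
 [ 0.      0.      0.      1.    ]]
top [[461.3983   0.     282.5459]
 [  0.     461.3983 211.7491]
 [  0.       0.       1.    ]] [[ 0.0204 -0.9997 -0.0148  0.0129]
 [-0.9976 -0.0194 -0.0672  0.6255]
 [ 0.0669  0.0161 -0.9976  0.7548]
 [ 0.      0.      0.      1.    ]]
{'intrinsics': array([[289.0893,   0.    , 281.2424],
       [  0.    , 289.0893, 209.1345],
       [  0.    ,   0.    ,   1.    ]]), 'hand_eye': array([[-0.0014, -0.9729, -0.2314,  0.0664],
       [ 1.    , -0.0013, -0.0004, -0.0003],
       [ 0.0001, -0.2314,  0.9729, -0.1798],
       [ 0.    ,  0.    ,  0.    ,  1.    ]])}
0.1 [ 0.2305 -0.5263  0.2047] [[ 0.916   0.4012 -0.0004]
 [ 0.4012 -0.916   0.0015]
 [ 0.0002 -0.0015 -1.    ]] 0.09408057443447662 [-0.2462 -0.2669 -0.4642]
```

View pics/scene0.png

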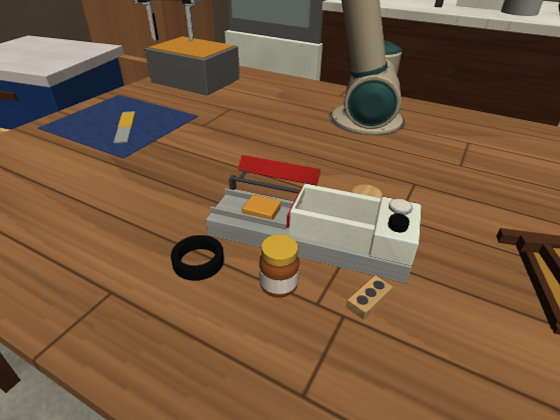

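View pics/top0.png

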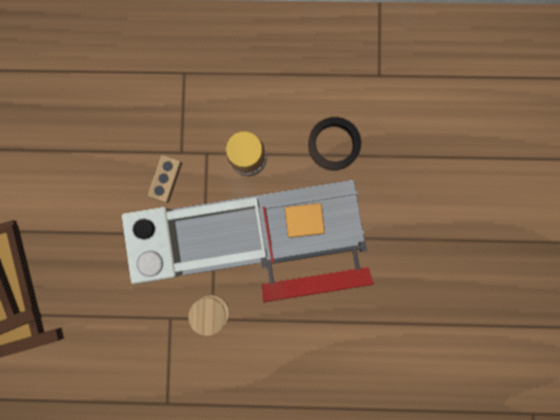

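The scene view shows the melter mid-table, its red pedal raised at (280,170) and the bar at (262,207). In the top view the tray is at about (312,220), the bar at (305,220), the pedal at (317,284), the spool at (208,315), the honey at (245,150) and the tape at (335,143). I'll enlarge crops of both.

```bash
python3 - <<'E'
import cv2
im=cv2.imread("pics/top0.png")[170:310,110:390]; cv2.imwrite("pics/topc.png",cv2.resize(im,(784,392),interpolation=cv2.INTER_CUBIC))
im=cv2.imread("pics/scene0.png")[140:280,200:430]; cv2.imwrite("pics/scenec.png",cv2.resize(im,None,fx=3.4,fy=3.4,interpolation=cv2.INTER_CUBIC))
E
```

```text
(no output)
```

View pics/topc.png

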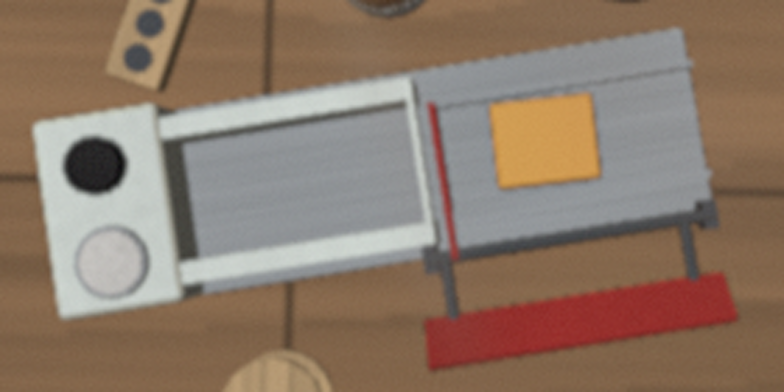

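View pics/scenec.png

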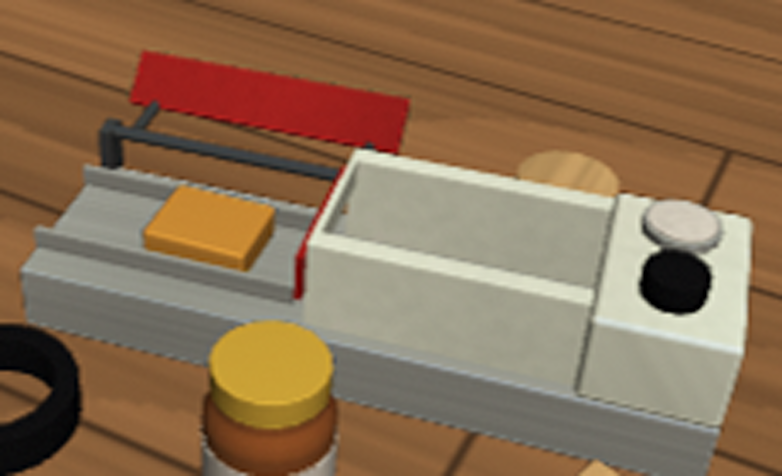

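The enlarged crops show the melter turned about 8 degrees. In the top crop the pedal corners are (432,369), (737,318), (427,320) and (723,273), and the bar's top corners are (490,104), (590,93), (600,178) and (500,188). In the scene crop the pedal's upper edge runs from (142,51) to (409,99). I'll fit the pose from both views, triangulating key points as a check.

```bash
cat > h.py <<'E'
import numpy as np, cv2
from scipy.optimize import least_squares
from rig import r
np.set_printoptions(precision=4,suppress=True)
def P(n):
    c=r.camera_model(n); return c["intrinsics"]@c["extrinsics"][:3]
def proj(M,X):
    q=np.c_[X,np.ones(len(X))]@M.T; return q[:,:2]/q[:,2:]
def T(p): # x,y,z,yaw -> fn melter->world
    c,s=np.cos(p[3]),np.sin(p[3]); R=np.array([[c,-s,0],[s,c,0],[0,0,1]])
    return R,np.array(p[:3])
E
python3 - <<'E'
from h import *
t=lambda L:np.array(L,float)/2.8+[110,170]
s=lambda L:np.array(L,float)/3.4+[200,140]
m=lambda L:np.array(L,float)/1000
mx=m([[25,111,90],[-145,111,90],[25,87,66],[-145,87,66],[10,-46,92],[10,46,92],[150,-46,92],[150,46,92],[220,-46,92],[220,46,92]])
tu=t([[432,369],[737,318],[427,320],[723,273],[410,76],[437,244],[153,103],[183,297],[35,125],[62,318]])
si=[0,1,3,5,4,7,9,8,6]
su=s([[409,99],[142,51],[131,101],[355,150],[313,232],[616,194],[750,217],[742,352],[603,300]])
Pt,Ps=P("top"),P("scene")
# triangulation check
X=cv2.triangulatePoints(Pt,Ps,tu[si].T,su.T); print("tri",(X[:3]/X[3]).T)
def res(p):
    R,o=T(p); W=mx@R.T+o
    return np.r_[(proj(Pt,W)-tu).ravel(),(proj(Ps,W[si])-su).ravel()]
f=least_squares(res,[0.45,0,0,1.6],loss='soft_l1'); print("melter",f.x,np.degrees(f.x[3])); print(res(f.x).reshape(-1,2))
wx=m([[30,-25,20],[-30,-25,20],[-30,25,20],[30,25,20]])
wt=t([[490,104],[590,93],[600,178],[500,188]]); ws=s([[242+0,256],[146,232],[181,186],[274,205]])
X=cv2.triangulatePoints(Pt,Ps,wt.T,ws[[0,1,2,3]].T); print("wax tri",(X[:3]/X[3]).T)
def rw(p):
    R,o=T(p); W=wx@R.T+o
    return np.r_[(proj(Pt,W)-wt).ravel(),(proj(Ps,W)-ws).ravel()]
g=least_squares(rw,[0.45,-.1,0.04,1.6]); print("wax",g.x,np.degrees(g.x[3])); print(rw(g.x).reshape(-1,2))
R,o=T(f.x); print("wax in melter",R.T@(g.x[:3]-o))
np.save("melter.npy",f.x)
# bystanders, top-view pixel at given heights
def ray(n,uv,z):
    M=P(n); A=np.c_[M[:,:2],-np.array([*uv,1.])]; b=-(M[:,2]*z+M[:,3]); return np.linalg.solve(A,b)[:2]
for n,uv,z in [("spool",(208,315),.045),("honey",(244,150),.085),("tape",(335,143),.025),("cage",(164,179),.02)]:
    w=ray("top",uv,z); print(n,w,R[:2,:2].T@(w-o[:2]))
E
```

```text
tri [[ 0.4824  0.0505  0.0859]
 [ 0.5138 -0.1152  0.0862]
 [ 0.5364 -0.1107  0.0635]
 [ 0.5504  0.0487  0.0884]
 [ 0.6405  0.0662  0.0976]
 [ 0.5188  0.1865  0.0883]
 [ 0.506   0.2525  0.0893]
 [ 0.6111  0.2723  0.0878]
 [ 0.623   0.2062  0.0993]]
melter [ 0.5965  0.0472 -0.002   1.7571] 100.67324648527637
[[-1.3135  0.2325]
 [ 0.3215 -0.0589]
 [-1.1307  0.5609]
 [-0.1849 -0.52  ]
 [-0.4769  1.5106]
 [-0.3837  0.8419]
 [ 1.5213  6.9679]
 [-0.2708 -2.892 ]
 [-1.1833  6.653 ]
 [-2.3101 -2.8026]
 [-0.552  -0.6935]
 [-0.8228 -0.7217]
 [-1.5163 -0.0325]
 [-0.3585 -0.969 ]
 [-2.1893  3.2225]
 [-1.4028  0.5563]
 [-0.0544  1.5788]
 [ 0.5348 -4.7911]
 [-3.9326  0.9052]]
wax tri [[ 0.6297  0.0219  0.0576]
 [ 0.6369 -0.0349  0.0569]
 [ 0.5886 -0.0418  0.0555]
 [ 0.5818  0.0152  0.0585]]
wax [ 0.6092 -0.0099  0.0369  1.7038] 97.622645856783
[[-1.3125  0.1319]
 [ 0.1381 -0.1734]
 [ 0.2636  0.4726]
 [-1.3616  1.1367]
 [-0.2347  0.5797]
 [-2.0552 -0.0267]
 [-1.1761 -0.8577]
 [ 0.2494  0.4917]]
wax in melter [-0.0585 -0.0018  0.0389]
spool [0.4547 0.1416] [0.119  0.1219]
honey [0.7161 0.0864] [ 0.0164 -0.1248]
tape [ 0.7428 -0.0608] [-0.1332 -0.1238]
cage [0.677  0.2279] [ 0.1627 -0.1126]
```

The head measures about 110 mm across, which explains the residuals, so I'll refit with that. I'll also compute the planned tool poses.

```bash
python3 - <<'E'
from h import *
t=lambda L:np.array(L,float)/2.8+[110,170]
s=lambda L:np.array(L,float)/3.4+[200,140]
m=lambda L:np.array(L,float)/1000
mx=m([[25,111,90],[-145,111,90],[25,87,66],[-145,87,66],[10,-46,92],[10,46,92],[150,-55,92],[150,55,92],[220,-55,92],[220,55,92]])
tu=t([[432,369],[737,318],[427,320],[723,273],[410,76],[437,244],[153,103],[183,297],[35,125],[62,318]])
si=[0,1,3,5,4,7,9,8,6]
su=s([[409,99],[142,51],[131,101],[355,150],[313,232],[616,194],[750,217],[742,352],[603,300]])
Pt,Ps=P("top"),P("scene")
for free in (1,0):
    def res(p):
        p=np.array(p); 
        if not free: p[2]=-.002
        R,o=T(p); W=mx@R.T+o
        a=np.r_[(proj(Pt,W)-tu).ravel(),(proj(Ps,W[si])-su).ravel()]
        return a if free else a[:20]
    f=least_squares(res,[0.45,0,0,1.6],loss='soft_l1'); print("melter",f.x,np.degrees(f.x[3])); print(res(f.x).reshape(-1,2).T)
    if free: np.save("melter.npy",f.x)
p=np.load("melter.npy"); R,o=T(p)
print("wax",R.T@(np.array([.6092,-.0099,.0369])-o), 97.62-np.degrees(p[3]))
E
```

```text
melter [ 0.5973  0.0471 -0.0026  1.7497] 100.24879237332073
[[-1.787  -0.1114 -1.4747 -0.4865 -0.1805 -0.5349  0.9812  0.4001 -1.6852
  -1.68   -0.3801 -0.4741 -1.2418 -0.4182 -2.6465 -0.9094  0.0929 -0.2221
  -5.2328]
 [-0.3473  0.2041 -0.0012 -0.2715  0.9823  0.3265  0.0058  1.7742 -0.6524
   1.5223 -0.1595 -0.5009  0.1652 -0.4691  3.7059 -1.3403 -0.2669  0.0668
   5.2949]]
melter [0.5977 0.0461 0.0008 1.7489] 100.20552530212663
[[-1.1564  0.6316 -0.8561  0.237   0.5143  0.1292  1.5909  0.9714 -1.1187
  -1.1528]
 [-0.5889  0.0311 -0.2506 -0.4544  0.6492  0.0496 -0.3876  1.4467 -1.0732
   1.1667]]
wax [-0.0582 -0.0016  0.0395] -2.628792373320721
```

```bash
cat >> h.py <<'E'
from scipy.spatial.transform import Rotation as Ro
def pose(x,y,z,tilt=40):
    """TCP at melter (x,y), world z; mm. tool x forward-up, z forward-down"""
    R,o=T(np.load("melter.npy")); a=np.radians(tilt)
    zt=np.array([np.sin(a),0,-np.cos(a)]); xt=np.array([np.cos(a),0,np.sin(a)])
    Rm=R@np.c_[xt,np.cross(zt,xt),zt]
    p=R@np.array([x,y,0])/1000+o; p[2]=z/1000
    return Rm,p
def togo(*a):
    Rm,p=pose(*a); o=r.observe(); A=np.array(o["orientation"])
    print("shift",A.T@(p-o["tool_pos"]),"rot",Ro.from_matrix(A.T@Rm).as_rotvec(degrees=True))
def where():
    R,o=T(np.load("melter.npy")); s=r.observe(); q=R.T@(np.array(s["tool_pos"])-o)*1000
    print("t",s["clock"],"melter xy",q[:2],"z",s["tool_pos"][2]*1000,"F",R.T@np.array(s["contact_force"]),"w",s["width"],"j",np.array(s["joints"]))
E
python3 -c "
from h import *
togo(-110,47,170)"
```

```text
shift [ 0.4947 -0.2819  0.0353] rot [ 26.6029  33.7001 -73.2867]
```

Careful with the scale: shifts go in units of 5 mm and turns go in units of 2 degrees. That gives: 0.25 m is 50, 0.23 m is 46, -36.6 degrees is -18.3.

>>> jog_arm(
  deltas=[
    [[0.088,6,-3.6,0,0.9,1.1,-2.5],[0.088,12,-7.2,0,1.75,2.25,-5],[0.088,19,-10.8,0,2.65,3.35,-7.3],[0.088,26,-14.4,0,3.5,4.5,-9.75],[0.088,33,-18,0,4.5,5.5,-12],[0.088,40,-21.6,0,5.3,6.75,-14.5],[0.088,46,-25.2,0,6.2,7.85,-17],[0.088,50,-28,0,6.65,8.4,-18.3]],
  ],
)

```text
clock: 0.77
tool_pos: [0.4049, -0.2963, 0.2048]
orientation: [[0.476, 0.878, 0.058], [0.811, -0.463, 0.358], [0.341, -0.123, -0.932]]
contact_force: [0.9, -0.9, -0.4]
width: 0.0881
grasp_force: 0.0
```

```bash
python3 -c "
from h import *
where();togo(-110,47,170)"
```

```text
t 0.7667 melter xy [-303.6787  250.4276] z 204.84194197865355 F [-1.0247 -0.6846 -0.3735] w 0.08812319049241091 j [-55.6427  17.1327  88.2489  14.4847  90.3328 -28.4954]
shift [0.2508 0.0447 0.1233] rot [ 13.2075  16.794  -36.4453]
```

>>> jog_arm(
  deltas=[
    [[0.088,6,1,2.4,0.85,1.05,-2.3],[0.088,12,2,6,1.65,2.1,-4.55],[0.088,19,3.4,9.2,2.5,3.15,-6.85],[0.088,25,4.4,12.4,3.3,4.2,-9.1],[0.088,31,5.6,15.4,4.15,5.25,-11.4],[0.088,38,6.8,18.6,4.95,6.3,-13.65],[0.088,44,8,21.6,5.8,7.35,-15.95],[0.088,50.2,9,24.6,6.6,8.4,-18.2]],
  ],
)

```text
clock: 1.43
tool_pos: [0.5712, -0.0711, 0.1693]
orientation: [[-0.135, 0.984, -0.114], [0.755, 0.176, 0.632], [0.642, -0.001, -0.767]]
contact_force: [0.1, -0.1, -0.3]
width: 0.0878
grasp_force: 0.0
```

```bash
python3 - <<'E'
from h import *
where();togo(-110,47,170)
o=r.observe(); im=r.snapshot("wrist"); np.savez("w1.npz",R=o["orientation"],p=o["tool_pos"]); cv2.imwrite("pics/w1.png",im[:,:,::-1])
E
```

```text
t 1.4333 melter xy [-111.7389   46.6423] z 169.25989591212038 F [-0.1036 -0.0757 -0.3011] w 0.08780256502408604 j [-33.039   30.516   81.0047  28.1124  97.3434 -46.8307]
shift [ 0.0018 -0.0004  0.0005] rot [ 0.0167  0.0778 -0.1057]
```

View pics/w1.png

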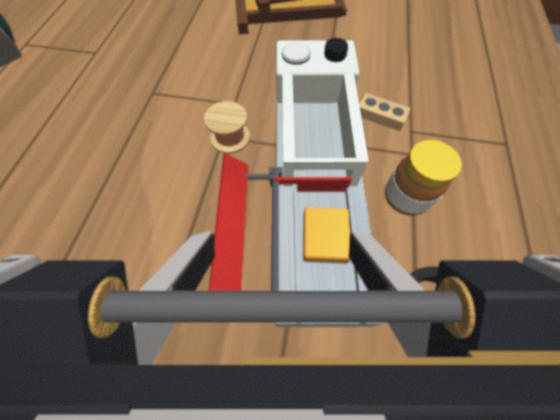

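The wrist view shows the bar's top corners at (307,208), (349,209), (349,260) and (304,259). The pedal's far end is at (225,155)/(247,165) and the shutter is at (275..350,179). I'll check the pose fit against this view.

```bash
python3 - <<'E'
from h import *
d=np.load("w1.npz"); c=r.camera_model("wrist"); E=np.eye(4);E[:3,:3]=d["R"];E[:3,3]=d["p"]
M=c["intrinsics"]@np.linalg.inv(E@c["hand_eye"])[:3]
f=np.load("melter.npy"); R,o=T(f); o[2]=0
mx=np.array([[25,111,90],[25,87,66],[10,-46,92],[10,46,92],[220,-55,92],[220,55,92]])/1000
print(proj(M,mx@R.T+o))
wx=np.array([[30,-25,20],[-30,-25,20],[-30,25,20],[30,25,20]])/1000
uv=np.array([[349,209],[349,260],[304,259],[307,208]],float)
def rw(p):
    A,b=T([p[0],p[1],.04,p[2]]); return (proj(M,wx@A.T+b)-uv).ravel()
g=least_squares(rw,[.6,0,1.7]); print("wax",g.x,R[:2,:2].T@(g.x[:2]-o[:2]),np.degrees(g.x[2]-f[3])); print(g.fun)
Pt=P("top")
im=cv2.imread("pics/w1.png")[130:330,190:390]; cv2.imwrite("pics/w1c.png",cv2.resize(im,(600,600),interpolation=cv2.INTER_CUBIC))
E
```

```text
[[223.4412 152.7856]
 [247.2723 165.267 ]
 [366.5904 162.2873]
 [281.8077 162.5847]
 [352.8513  39.8891]
 [274.8477  40.1698]]
wax [ 0.6103 -0.0106  1.6762] [-0.0591 -0.0026] -4.207644490175207
[ 0.5082  0.3651  2.5517  1.4583 -1.0887 -0.8374 -2.1218 -1.3952]
```

View pics/w1c.png

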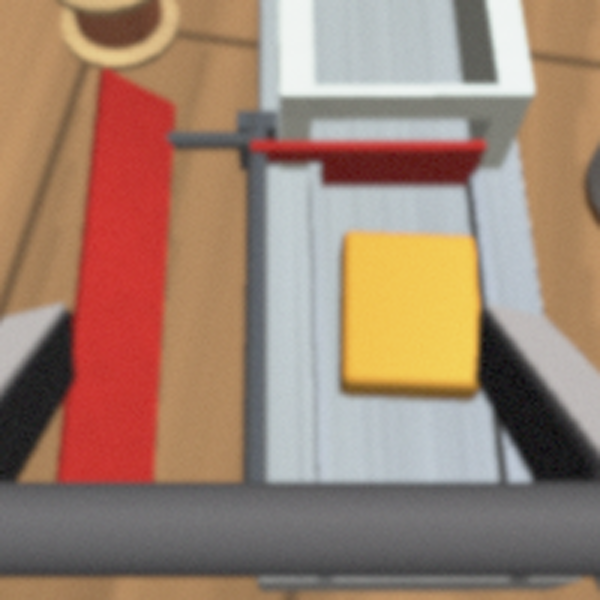

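The wrist view matches the fit to about 1 px: chamber corners (367,162)/(283,162) against a predicted (366.6,162.3)/(281.8,162.6). The bar is at melter (-59,-2.6). I'll descend to just above the pedal.

In the tool's units: 0.06 m is 12, -0.05 m is -10.

>>> jog_arm(
  deltas=[
    [[0.088,-2.6,0,3,0,0,0],[0.088,-5.2,0,6.2,0,0,0],[0.088,-7.6,0,9.2,0,0,0],[0.088,-10,0,12,0,0,0],[0.088,-10,0,12,0,0,0]],
  ],
)

```text
clock: 1.9
tool_pos: [0.5684, -0.0718, 0.0884]
orientation: [[-0.127, 0.985, -0.117], [0.755, 0.173, 0.632], [0.643, -0.008, -0.766]]
contact_force: [-0.8, 0.3, -1.0]
width: 0.088
grasp_force: 0.0
```

```bash
python3 -c "
from h import *
where();togo(-110,47,49)"
```

```text
t 1.9 melter xy [-111.8516   49.602 ] z 88.40727421950483 F [ 0.4354  0.7    -1.036 ] w 0.08804358504552032 j [-33.1776  34.6012  86.2363  27.7202  89.3329 -50.9019]
shift [-0.0239  0.0029  0.0314] rot [-0.1454 -0.0034 -0.5144]
```

In the tool's units: 0.023 m is 4.6, -0.018 m is -3.6.

>>> jog_arm(
  deltas=[
    [[0.088,-1.2,0.2,1.6,0,0,0],[0.088,-2.4,0.4,3.2,0,0,0],[0.088,-3.6,0.6,4.6,0,0,0],[0.088,-3.6,0.6,4.6,0,0,0]],
  ],
)

```text
clock: 2.23
tool_pos: [0.5737, -0.071, 0.0618]
orientation: [[-0.131, 0.985, -0.111], [0.757, 0.172, 0.631], [0.641, -0.001, -0.768]]
contact_force: [1.0, -0.5, 3.0]
width: 0.0881
grasp_force: 1.3
```

```bash
python3 -c "
from h import *
where();togo(-110,47,49)"
```

```text
t 2.2333 melter xy [-112.0084   44.2169] z 61.77641118303323 F [-0.648  -0.9184  3.0038] w 0.08809440922316228 j [-32.9484  36.2829  87.2381  28.0242  86.5465 -52.1854]
shift [-0.0067 -0.0028  0.0111] rot [ 0.1668  0.1623 -0.3196]
```

>>> jog_arm(
  deltas=[
    [[0.088,-0.6,0,0.8,0,0,0],[0.088,-1,0,1.4,0,0,0],[0.088,-1,0,1.4,0,0,0]],
  ],
)

```text
clock: 2.48
tool_pos: [0.5753, -0.0706, 0.0546]
orientation: [[-0.133, 0.985, -0.107], [0.757, 0.171, 0.63], [0.639, 0.002, -0.769]]
contact_force: [5.1, -1.6, 5.7]
width: 0.0879
grasp_force: 2.8
```

```bash
python3 -c "
from h import *
where();togo(-110,47,49)"
```

```text
t 2.4833 melter xy [-111.9325   42.5865] z 54.60146434661619 F [-2.5102 -4.7451  5.6924] w 0.08793341003667662 j [-32.9058  36.6886  87.5869  28.1868  85.6687 -52.6071]
shift [-0.0021 -0.0044  0.0055] rot [ 0.3781  0.2468 -0.2305]
```

In the tool's units: -0.003 m is -0.6, -0.002 m is -0.4.

>>> jog_arm(
  deltas=[
    [[0.088,0,-0.4,0,0,0,0],[0.088,0,-0.6,0,0,0,0],[0.088,0,-0.6,0,0,0,0],[0.088,0,-0.6,0,0,0,0],[0.088,0,-0.6,0,0,0,0]],
  ],
)

```text
clock: 2.9
tool_pos: [0.5732, -0.0709, 0.0556]
orientation: [[-0.134, 0.985, -0.105], [0.757, 0.17, 0.631], [0.64, 0.005, -0.769]]
contact_force: [6.8, 0.8, 5.7]
width: 0.0878
grasp_force: 3.4
```

```bash
python3 - <<'E'
from h import *
where();togo(-110,47,49)
im=r.snapshot("scene"); c=cv2.resize(im[120:260,200:380,::-1],None,fx=4,fy=4,interpolation=cv2.INTER_CUBIC); cv2.imwrite("pics/s2.png",c)
E
```

```text
t 2.9 melter xy [-111.8095   44.6716] z 55.581235358700965 F [-0.4101 -6.8749  5.7043] w 0.08784889172896528 j [-33.0662  36.4721  87.8921  28.2097  85.5893 -52.8153]
shift [-0.0028 -0.0024  0.0062] rot [ 0.497   0.2369 -0.189 ]
```

View pics/s2.png

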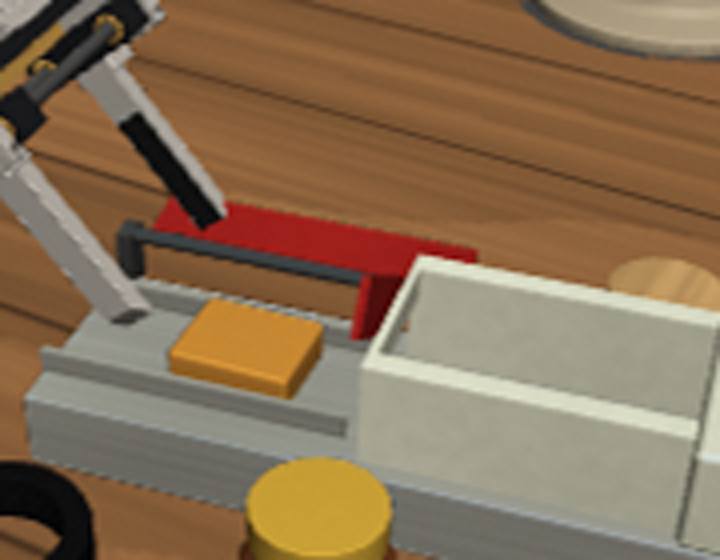

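The scene crop shows the pedal pressed nearly level and the flap raised. One fingertip is on the pedal at (210,220) and the other is behind the bar at (128,318), over the tray. I'll lower another 6 mm.

>>> jog_arm(
  deltas=[
    [[0.088,-0.4,0.2,0.5,0,0,0],[0.088,-0.8,0.2,1,0,0,0],[0.088,-0.8,0.2,1,0,0,0],[0.088,-0.8,0.2,1,0,0,0]],
  ],
)

```text
clock: 3.28
tool_pos: [0.5745, -0.0704, 0.0496]
orientation: [[-0.134, 0.985, -0.105], [0.757, 0.17, 0.631], [0.64, 0.005, -0.768]]
contact_force: [6.7, -0.1, 7.4]
width: 0.0877
grasp_force: 3.8
```

```bash
python3 - <<'E'
from h import *
where();togo(-110,47,49)
im=r.snapshot("scene"); c=cv2.resize(im[170:240,200:340,::-1],None,fx=5.5,fy=5.5,interpolation=cv2.INTER_CUBIC); cv2.imwrite("pics/s3.png",c)
E
```

```text
t 3.2833 melter xy [-111.5821   43.292 ] z 49.58536194487877 F [-1.3249 -6.5521  7.4444] w 0.08771627836884695 j [-32.9985  36.9101  88.0517  28.3171  85.0373 -53.0613]
shift [ 0.0008 -0.0037  0.0014] rot [ 0.5361  0.2066 -0.1814]
```

View pics/s3.png

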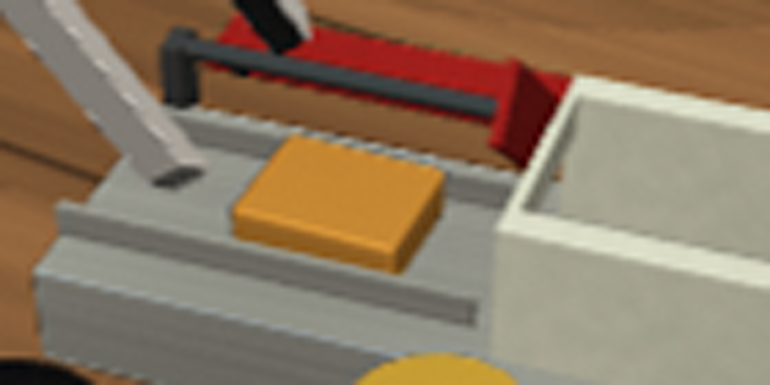

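```bash
python3 - <<'E'
from h import *
R,o=T(np.load("melter.npy")); o[2]=0
for a in (.55,.65,.72,.785,.85):
    # corner at .785 is y=22,z=67: rotate about the shaft (55,65)
    v=np.array([22-55,67-65.]); d=a-.785; c,s=np.cos(-d),np.sin(-d)
    w=np.array([c*v[0]-s*v[1],s*v[0]+c*v[1]])+[55,65]
    q=proj(P("scene"),np.array([[0,w[0],w[1]],[4,w[0],w[1]]])/1000@R.T+o); print(a,w,(q-[200,170])*5.5)
E
```

```text
0.55 [22.4413 59.2612] [[520.3973 178.8503]
 [531.6143 181.204 ]]
0.65 [22.0311 62.5403] [[520.4477 171.7799]
 [531.7005 174.1312]]
0.72 [21.9398 64.8523] [[520.6503 166.4458]
 [531.9262 168.7944]]
0.785 [22. 67.] [[520.9616 161.2357]
 [532.2576 163.5812]]
0.85 [22.1996 69.1393] [[521.3906 155.8018]
 [532.7051 158.1435]]
```

>>> jog_arm(
  deltas=[
    [[0.088,0.8,0,0.6,0,0,0],[0.088,1.6,-0.2,1.3,0,0,0],[0.088,2.4,-0.4,1.9,0,0,0],[0.088,3,-0.4,2.5,0,0,0],[0.088,3.8,-0.4,3.2,0,0,0],[0.088,4.6,-0.4,3.8,0,0,0],[0.088,5.4,-0.4,4.5,0,0,0],[0.088,6.2,-0.4,5.1,0,0,0]],
  ],
)

```text
clock: 4.0
tool_pos: [0.5616, -0.0308, 0.0478]
orientation: [[-0.132, 0.985, -0.113], [0.757, 0.173, 0.63], [0.64, -0.002, -0.768]]
contact_force: [0.4, -3.7, 3.2]
width: 0.0881
grasp_force: 1.9
```

```bash
python3 -c "
from h import *
where();togo(9,45,49)"
```

```text
t 4.0 melter xy [-70.3519  48.9137] z 47.829147768925424 F [-3.681   0.2382  3.2314] w 0.0880749324764071 j [-30.5524  35.2977  91.985   29.3409  82.3584 -52.2923]
shift [0.0617 0.0035 0.0499] rot [ 0.073   0.1727 -0.2969]
```

>>> jog_arm(
  deltas=[
    [[0.088,0.8,0.1,0.6,0,0,0],[0.088,1.6,0.2,1.2,0,0,0],[0.088,2.4,0.3,1.9,0,0,0],[0.088,3.1,0.3,2.5,0,0,0],[0.088,3.9,0.4,3.1,0,0,0],[0.088,4.6,0.4,3.8,0,0,0],[0.088,5.4,0.4,4.4,0,0,0],[0.088,6.2,0.4,5,0,0,0]],
  ],
)

```text
clock: 4.67
tool_pos: [0.5572, 0.0087, 0.0487]
orientation: [[-0.132, 0.985, -0.112], [0.757, 0.173, 0.631], [0.64, -0.002, -0.768]]
contact_force: [1.1, -2.7, 2.2]
width: 0.088
grasp_force: 1.9
```

```bash
python3 - <<'E'
from h import *
where();togo(9,46,48.5)
im=r.snapshot("scene"); c=cv2.resize(im[160:260,200:360,::-1],None,fx=5,fy=5,interpolation=cv2.INTER_CUBIC); cv2.imwrite("pics/s4.png",c)
E
```

```text
t 4.6667 melter xy [-30.6926  46.2975] z 48.67896750623652 F [-2.8849 -0.6149  2.1703] w 0.08804190817486078 j [-27.7306  33.9538  94.7927  30.9291  79.9446 -51.1052]
shift [0.0304 0.0001 0.0256] rot [ 0.1199  0.1764 -0.2871]
```

View pics/s4.png

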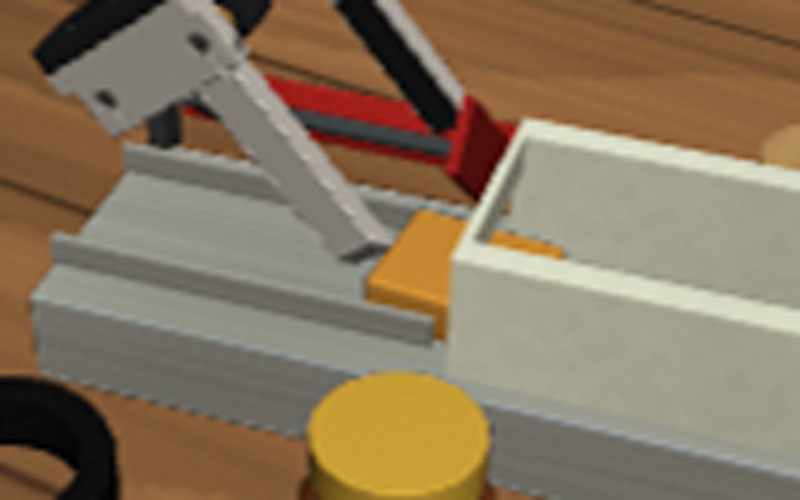

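The bar is passing under the raised flap, pushed by the fingertip at (385,245), with its rear corner at (368,280). I'll push on.

In the tool's units: 0.0305 m is 6.1, 0.027 m is 5.4.

>>> jog_arm(
  deltas=[
    [[0.088,0.8,0,0.6,0,0,0],[0.088,1.6,0,1.3,0,0,0],[0.088,2.4,0,1.9,0,0,0],[0.088,3.1,0,2.6,0,0,0],[0.088,3.9,0,3.2,0,0,0],[0.088,4.6,0,3.9,0,0,0],[0.088,5.4,0,4.5,0,0,0],[0.088,6.1,0,5.1,0,0,0]],
  ],
)

```text
clock: 5.38
tool_pos: [0.5502, 0.0479, 0.0487]
orientation: [[-0.132, 0.985, -0.112], [0.757, 0.173, 0.631], [0.64, -0.002, -0.768]]
contact_force: [1.1, -4.6, 4.3]
width: 0.0878
grasp_force: 2.4
```

```bash
python3 - <<'E'
from h import *
where();togo(9,46,48.5)
im=r.snapshot("top"); c=cv2.resize(im[180:290,170:330,::-1],None,fx=5,fy=5,interpolation=cv2.INTER_CUBIC); cv2.imwrite("pics/t5.png",c)
im=r.snapshot("scene"); cv2.imwrite("pics/s5full.png",im[:,:,::-1])
R,o=T(np.load("melter.npy")); o[2]=0
for x in (35,40,45,50): print(x,(proj(P("top"),np.array([[x+30,-27,60],[x+30,23,60],[x-30,-27,60]])/1000@R.T+o)-[170,180])*5)
E
```

```text
t 5.3833 melter xy [ 9.122  46.1632] z 48.68526937809631 F [-4.7313 -0.2565  4.337 ] w 0.08779457061857317 j [-24.8236  32.687   97.591   32.5578  77.4678 -49.9854]
shift [-0.0002  0.0002  0.0001] rot [ 0.1156  0.1732 -0.2833]
35 [[277.1791 185.18  ]
 [300.6302 340.0538]
 [462.4102 155.4532]]
40 [[261.7486 187.6564]
 [285.127  342.5375]
 [446.9697 157.9312]]
45 [[246.3189 190.1326]
 [269.6245 345.0212]
 [431.53   160.409 ]]
50 [[230.8901 192.6087]
 [254.1229 347.5046]
 [416.0911 162.8867]]
```

View pics/t5.png

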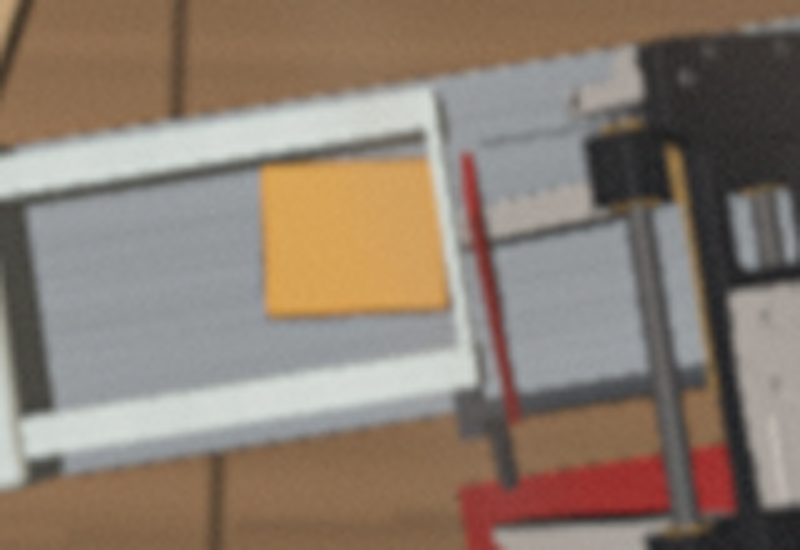

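The top view shows the bar inside the chamber, centred at about (353,237). That puts it at melter x≈43, y≈-7, yawed about 7°, with its rear corner about 10 mm past the mouth. I'll draw straight back with the pedal still held, then lift.

>>> jog_arm(
  deltas=[
    [[0.088,-1.2,0,-1,0,0,0],[0.088,-2.4,0,-2,0,0,0],[0.088,-3.6,0,-3,0,0,0],[0.088,-4.8,0,-4,0,0,0],[0.088,-6,0,-5,0,0,0],[0.088,-7.2,0,-6,0,0,0],[0.088,-8.4,0,-7,0,0,0],[0.088,-8.4,0,-7,0,0,0]],
  ],
)

```text
clock: 6.15
tool_pos: [0.5608, -0.0094, 0.0479]
orientation: [[-0.132, 0.985, -0.11], [0.759, 0.172, 0.628], [0.638, -0.001, -0.77]]
contact_force: [0.6, -2.4, 3.4]
width: 0.0877
grasp_force: 1.7
```

```bash
python3 -c "
from h import *
where()"
```

```text
t 6.15 melter xy [-49.1531  45.9387] z 47.872733523721486 F [-2.4776 -0.1691  3.4144] w 0.08768303313198385 j [-28.9445  34.5385  93.4825  30.1862  80.8417 -51.5412]
```

Lift in two moves: slowly while the flap closes, then clear.

>>> jog_arm(
  deltas=[
    [[0.088,0.8,0,-1,0,0,0],[0.088,1.6,0,-2,0,0,0],[0.088,2.4,0,-3,0,0,0],[0.088,3.2,0,-4,0,0,0],[0.088,4,0,-5,0,0,0],[0.088,4.8,0,-6,0,0,0],[0.088,5.6,0,-7,0,0,0],[0.088,6.4,0,-8,0,0,0]],
  ],
)

```text
clock: 6.82
tool_pos: [0.5599, -0.0074, 0.1004]
orientation: [[-0.132, 0.985, -0.112], [0.757, 0.173, 0.63], [0.64, -0.002, -0.768]]
contact_force: [-0.4, -0.1, 0.1]
width: 0.088
grasp_force: 0.0
```

>>> jog_arm(
  deltas=[
    [[0.088,2,0,-3.2,0,0,0],[0.088,4,0,-6,0,0,0],[0.088,6,0,-10,0,0,0],[0.088,7,0,-14,0,0,0],[0.088,8,0,-18,0,0,0],[0.088,8,0,-20,0,0,0],[0.088,8,0,-20,0,0,0],[0.088,8,0,-20,0,0,0]],
  ],
)

```text
clock: 7.48
tool_pos: [0.5659, -0.0405, 0.2019]
orientation: [[-0.131, 0.985, -0.112], [0.757, 0.172, 0.63], [0.64, -0.002, -0.768]]
contact_force: [-0.1, -0.5, -0.4]
width: 0.0883
grasp_force: 0.0
```

```bash
python3 - <<'E'
from h import *
where()
a=r.snapshot("top")[150:320,140:400,::-1]; b=r.snapshot("scene")[120:290,200:430,::-1]
cv2.imwrite("pics/f6.png",cv2.resize(np.hstack([a,b]),None,fx=1.63,fy=1.63,interpolation=cv2.INTER_CUBIC))
E
```

```text
t 7.4833 melter xy [-80.6245  46.4905] z 201.88481117181604 F [-0.4325  0.21   -0.3679] w 0.08829313764355172 j [-31.0931  27.5293  81.3577  29.1796  98.6241 -43.7311]
```

View pics/f6.png

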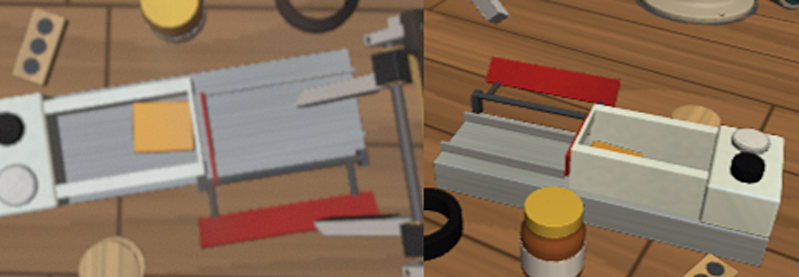

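The bar lies flat in the chamber (163,127), the flap is shut with the pedal back up, the gripper is clear, and the bystanders look undisturbed. I'm handing in.

```bash
python3 -c "
from rig import r
print(r.hand_in())"
```

```text
the job is handed in; nothing more can be done
None
```

I held the pedal down and pushed the wax bar fully into the melter (about 43 mm past the mouth), then drew back and let the flap spring shut; the job is handed in at about 7.6 s, but no verdict was returned.

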